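# Close the deep-key bench clamp

## Task

Take the steel T-key out of its wooden stand, lower it down the deep shaft of the grey bench clamp until its socket has dropped fully over the square stem hidden at the bottom, and turn it clockwise to the stop so that the jaw grips the wooden block. Feel for the stem gently and do not force the key; keep your hand off the clamp and the block, leave the key standing in the shaft, and leave the bottles and the dish where they are.

Things in the scene. Friction and masses are not known exactly. Their poses are not given: they have to be found in the camera images.
- clamp: Grey steel bench clamp, screwed down. Origin on its shaft's axis at the underside of the base plate (bench top); z up, the jaw closes along +y. Base plate 100 mm (x), y from -50 to +130 mm, 12 mm thick. Round the shaft a square tower 74 x 74 mm, top 110 mm above the origin. Key and clamp must not press on each other with more than 50 N, turning included
- shaft_mouth (a point): centre of the shaft's mouth at the top of the tower, 110 mm above the clamp's origin; axes as the clamp's. The shaft is a vertical round bore 32 mm across, 94 mm deep, with a 3 mm chamfer at the mouth
- stem_top (a point): point on the shaft's axis at the top of the stem, 46 mm above the clamp's origin, 64 mm below the mouth; axes as the clamp's (it does not turn with the stem). The stem is 16 x 16 mm square and 30 mm tall, but its top 5 mm is a tapered round pilot, 15 to 10 mm across. A key off the stem's angle slips over the pilot and rests on the square's corners, 19 mm higher than one fully home
- stem_foot (a point): foot of the stem on the shaft's floor, 16 mm above the clamp's origin; axes as the clamp's. The stem turns 0.85 rad from its start to its end stop, clockwise from above, stiffly (0.12 N m, 0.2 as the jaw bites). At the start its sides stand 0 to 0.6 rad clockwise of the clamp's x and y: how much no reading shows, it must be felt
- jaw (a joint): travel of the clamp's jaw from fully open, in m; it goes with the stem's turn, 9.4 mm a rad, from 0 at the start to 0.008 at the stem's end stop, and stays where the stem is left
- jaw_pad: sprung steel face of the jaw, 64 x 8 x 30 mm, origin at its centre; axes as the clamp's; it meets the block about 2 mm before the end of the jaw's travel and yields at 2.5 N a mm
- workpiece: plain light wooden block 85 x 40 x 30 mm, lying loose between jaw pad and fence on the clamp's base plate, its long side across the jaw's travel; origin at the centre of its underside, its y along its length
- t_key: Steel T-key, 0.25 kg, 143 mm tall. Origin at its foot, z up the shank, x along the cross bar. Flat-sided bar 90 mm (x) by 14 mm (y) by 16 mm high, on an 11 mm round shank; below it a round socket 27 mm across, 24 mm deep inside, with a 17 mm square hole whose sides are parallel to the key's x and y
- key_bar (a point): centre of the T-key's cross bar, 135 mm above its foot; axes as the key's
- key_foot (a point): centre of the T-key's foot (the socket's open end); axes as the key's. Fully home on the stem it is about 22 mm above the clamp's origin. In the stand it starts 16 mm above the bench
- stand: wooden block 80 x 80 x 55 mm, fixed, with a round hole 32 mm across and 39 mm deep in which the T-key stands upright at the start; origin at the centre of its underside
- oil_dropper: small brown dropper bottle, 33 mm across, 102 mm tall, loose; origin at the centre of its underside
- glue_bottle: orange glue bottle with a pointed white nozzle, 46 mm across, 166 mm tall, loose; origin at the centre of its underside
- screw_dish: low grey dish of screws, 65 mm across, 19 mm tall, loose; origin at the centre of its underside
Not all that is in view belongs to the job. Of the things that look like the t_key, the larger one is meant. What is shaped like the workpiece but purple is not meant.

How it is judged (in metres and radians):
On the way, in this order (a step that is already met when the one before it is completed fails the run):
1. the key is lifted out of its stand (height (world z) of key_foot above 0.07 m), for 0.1 s.
2. the key is fully home on the stem: foot less than 28 mm above the clamp's origin, within 5 mm of the shaft's axis (z of key_foot in the frame of clamp below 0.028 m and horizontal distance between key_foot and shaft_mouth below 0.005 m), for 0.2 s.
3. the jaw is closed on the block (value of joint jaw above 0.007 m and contact force between jaw_pad and workpiece above 2.5 N), for 0.2 s.
At the end, for the whole second after the job is handed in: The jaw is at least 7 mm along its 8 mm travel and presses on the block with more than 2.5 N; the block lies flat on the base plate; the key stands released in the shaft, its foot less than 28 mm above the clamp's origin and within 5 mm of the shaft's axis, tilted less than 0.1 rad (all of step 2 and all of step 3 and angle between each of key_bar, workpiece's own z axis and vertical below 0.1 rad and z of workpiece in the frame of clamp below 0.016 m); the robot touches nothing.
It fails at once if the key is forced: key and clamp press on each other with more than 50 N (contact force between t_key and clamp above 50 N).
It fails at once if fingers or arm push the clamp (contact force between any of the fingers, the arm and clamp above 2 N).
It fails at once if fingers or arm push the block (contact force between any of the fingers, the arm and workpiece above 1 N).
It fails at once if a bottle or the dish is moved more than 20 mm (distance of any of oil_dropper, glue_bottle, screw_dish from where it was at the start of the episode above 0.02 m).
It also fails if it takes over 72 s, if anything falls off the work surface, if the arm or the gripper's body presses on something with over 40 N, if the wrist force passes 120 N, or if a joint passes its speed limit or range.

## Robot

A 6-joint arm with a two-finger parallel gripper is mounted at the origin on a cart in front of the work surface, level with it; the furniture and walls round the work are solid. World frame = base frame: x ahead of the robot, y to its left, z up, the work surface at z = 0. Lengths are in mm, angles in rad, forces in N, time in s.
With the tool pointing down it reaches from about 350 to 775 mm from the base axis. Payload 7.3 kg.
Tool frame: the origin (TCP) lies at the very end of the fingers, on their centre line; the grasp point (between the pads) lies bot.grip_point_offset behind it (bot.grip_point_offset is the distance from the TCP to the grasp point, in mm); z points along the fingers, y is the line along which they close (so a half turn about z gives the same grasp; the last joint's range is limited). The gripper opens to 92 mm and grips with 3 to 60 N. Pads are 19 mm wide; open, the fingers measure 130 mm over their backs; the gripper's body (75 mm by 190 mm) begins 47 mm behind the grasp point.
Start: joints at [1.006, 0.342, 1.524, -0, 1.275, -0.146], TCP at [213.487, 479.654, 226.741] pointing down, gripper open.
Joint ranges: [-2.53, 2.53], [-0.77, 2.02], [0.04, 2.7], [-1, 4.14], [0.28, 2.66], [-3.11, 3.11]. Speed limits (rad/s): [2.57, 2.57, 3.14, 3.14, 3.14, 3.14].

## Interface

Orientations are given as [roll, pitch, yaw] about the fixed x, y, z axes, in that order (R = Rz(yaw) Ry(pitch) Rx(roll)).
In Python, from plant import bot gives the robot as it stands. The module is installed in compiled form; this text tells all that it offers.
- The arm moves only by the tool carry_out, never from a script. Its argument "plan" is a list of rows, each an object of numbers: "tx", "ty", "tz": the shift along the world's x, y, z in mm; "rx", "ry", "rz": the turn, a rotation vector about the world's x, y, z in rad. A call has 1 to 12 rows; each row shifts and turns the commanded pose from where the row before left it; what a row does not reach is not made up. A row lasts 1/10 s, in which the tool goes at most 50 mm and 8.59 degrees, less where a joint would pass 70% of its speed; a pose out of reach is approached as far as the arm can. A call with a gripper value outside its range is refused whole. "gripper" is the closure, from 0 (fully open) to 1 (shut), set as the call begins (left out, the last holds). The fingers move at their own pace and stop on an object; the grip force is fixed at half the most. Time passes only in rows, so rows that do not move let the fingers close. It gives the time, the measured TCP pose, the force, the opening and the grip force at its end, in the units of the state.
- bot.get_obs(): the state, without advancing time (a new reading comes with each control period).
- bot.capture(name): name is "scene" or "top"; returns the picture (384x512x3 uint8, red, green, blue); there is no depth.
- bot.camera_model(name): a dict with "camera_matrix" (3x3 intrinsics, pixels), "R" (3x3) and "t" (3): a world point X has camera coordinates R X + t. Camera axes: x right, y down, z forward; pixel columns grow to the right and rows downward; lengths in mm; the calibration is good to about 2 mm. A picture is of the moment at which its call begins. camera_model takes no time and is no camera call.
- bot.close_job(): hands the job in; it is judged then, once.
The state is a dict: "time": time; "joint_positions": joint angles; "dq": joint speeds; "tau": joint torques, N m; "tool_pos": TCP position; "tcp_rot": TCP orientation; "contact_force": force on the tool from outside, world axes, zero at the start; "moment": the same for the moment, N m; "grip_width": finger opening in mm; "finger_force": force on a finger pad.
Only numpy, scipy, OpenCV 4.12 (cv2) and the standard library are available. Lean on these libraries where they do the work, as an engineer would, in place of code of your own. Each camera call takes 0.05 s, during which the arm holds its last target. There are 200 camera calls.

## Working session

There is one attempt and no reset: what is moved stays moved. The work goes in short steps, Python scripts to look and compute and a tool call to move; the robot and the scene stay as the last step left them, time stands still between calls to the robot, and variables do not carry over. Pictures are saved under pics/ and viewed, at most 10 in all, crops included, and the job is handed in when it is done.

Besides the shell and the picture viewer there is one more tool, called as name(argument=value, ...) on one line, values as JSON. carry_out: Moves the arm, as the interface text tells. Its arguments: {"type":"object","properties":{"plan":{"type":"array"},"gripper":{"type":"number"}},"required":["plan"]}

```bash
mkdir -p pics
python3 - <<'E'
from plant import bot
import cv2,numpy as np
for n in("scene","top"):
    im=bot.capture(n); cv2.imwrite(f"pics/{n}0.png",im[:,:,::-1])
    m=bot.camera_model(n); print(n,np.round(m["camera_matrix"],1).tolist(),np.round(m["R"],4).tolist(),np.round(m["t"],1).tolist())
print(bot.grip_point_offset); print(bot.get_obs())
E
```

```text
scene [[376.4, 0.0, 253.9], [0.0, 376.4, 191.2], [0.0, 0.0, 1.0]] [[0.5908, -0.8067, 0.01], [-0.4886, -0.3676, -0.7913], [0.642, 0.4626, -0.6114]] [-390.8, 352.4, 803.8]
top [[451.5, 0.0, 248.5], [0.0, 451.5, 189.7], [0.0, 0.0, 1.0]] [[0.0188, -0.9996, 0.02], [-0.9973, -0.0201, -0.0704], [0.0708, -0.0186, -0.9973]] [-89.5, 588.8, 1247.8]
18.8
{'time': 0.1, 'joint_positions': array([ 1.00603243e+00,  3.42672685e-01,  1.52488755e+00, -1.93459860e-05,
        1.27538633e+00, -1.46005122e-01]), 'dq': array([ 0.00072613, -0.00252557, -0.00022415,  0.00017727,  0.00021766,
       -0.00105111]), 'tau': array([ 2.51364130e-03, -4.32007742e+01, -2.44693977e+01,  7.19201728e-02,
        5.25799650e-02, -1.05009080e-04]), 'tool_pos': array([213.28050552, 479.34883114, 226.1161054 ]), 'tcp_rot': array([-3.14025045e+00, -1.78673666e-04,  2.72283940e+00]), 'contact_force': array([ 0.17022419, -0.75774528,  0.2835619 ]), 'moment': array([ 0.02933397, -0.03221514,  0.01935102]), 'finger_force': 0.0, 'grip_width': 92.04555956200996}
```

View pics/scene0.png

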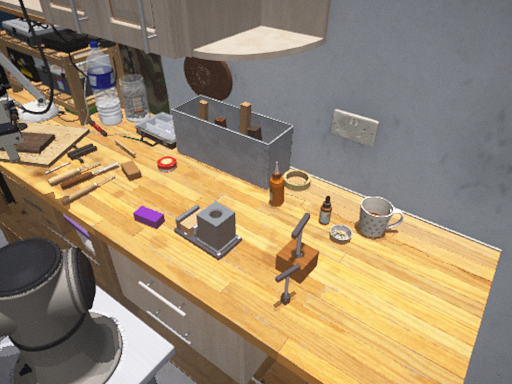

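View pics/top0.png

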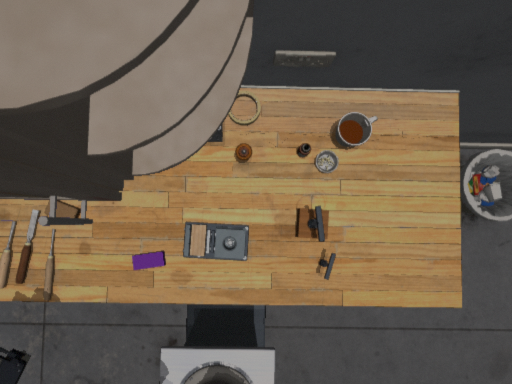

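The scene view shows the clamp tower at about (215,222), the stand at (297,258) with the T-key bar near (300,228), and the small decoy key at (287,280). In the top view the clamp plate is centred at (216,241), the bore is at about (230,243), and the key bar is at about (319,223). I'll zoom in on these next.

Run:
```python
import cv2,numpy as np
t=cv2.imread("pics/top0.png");s=cv2.imread("pics/scene0.png")
z=lambda a:cv2.resize(a,None,fx=5,fy=5,interpolation=cv2.INTER_CUBIC)
a=z(t[205:285,178:258]);b=z(t[200:280,280:360]);c=z(s[190:260,165:245]);d=z(s[205:275,255:335])
im=np.vstack([np.hstack([a,b])[:400],]);cv2.imwrite("pics/z_top.png",im)
cv2.imwrite("pics/z_sc.png",np.hstack([c,d]))
```

```text
(no output)
```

View pics/z_top.png

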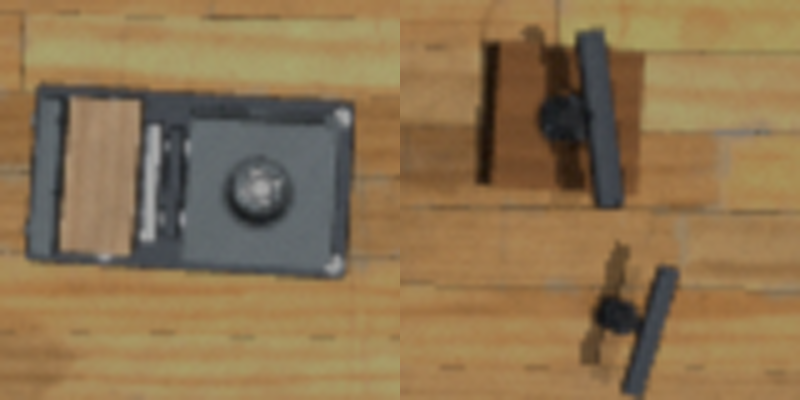

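View pics/z_sc.png

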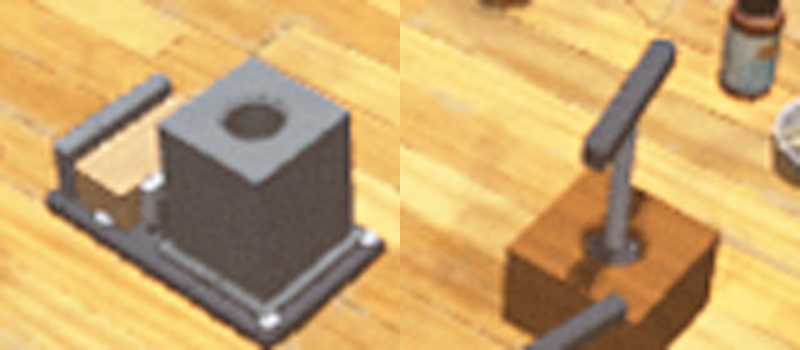

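In the top crop the bore is at about (229.5,242.5) px, the bar centre at about (320,223.5) px and the pilot at the bore's bottom is visible. The block and jaw are to the left, so the clamp's +y is roughly world +y. Next I'll measure these with masks.

```bash
cat > h.py <<'E'
import cv2,numpy as np
from plant import bot
def ray(n,u,v,z):
    m=bot.camera_model(n);R,t,K=(np.array(m[k]) for k in("R","t","camera_matrix"))
    d=R.T@np.linalg.solve(K,[u,v,1]);c=-R.T@t
    return c+d*(z-c[2])/d[2]
def proj(n,X):
    m=bot.camera_model(n);p=np.array(m["camera_matrix"])@(np.array(m["R"])@X+m["t"]);return p[:2]/p[2]
def blob(img,box,f,near=None):
    x0,y0,x1,y1=box;k=4
    c=cv2.resize(img[y0:y1,x0:x1],None,fx=k,fy=k,interpolation=cv2.INTER_CUBIC)
    m=f(c.astype(int)).astype(np.uint8)*255
    m=cv2.morphologyEx(m,cv2.MORPH_OPEN,np.ones((3,3)))
    cs=cv2.findContours(m,0,1)[0];g=max(cs,key=cv2.contourArea)
    return (g[:,0,:]+.5)/k-.5+[x0,y0],m
E
python3 - <<'E'
from h import *
t=cv2.imread("pics/top0.png");s=cv2.imread("pics/scene0.png")
np.set_printoptions(suppress=True,precision=2)
# bar: bluish-grey on wood (R-B small), brightness > shank shadow
print("bar px",t[214,319],t[223,320],t[223,312],"face",t[232,220],"plate",t[225,205],"bore sc",s[214,216],s[222,200+8],"bar sc",s[225,300])
def rep(n,g,z,name):
    W=np.array([ray(n,u,v,z)[:2] for u,v in g],np.float32)
    (c,sz,a)=cv2.minAreaRect(W);print(name,"rect",np.array(c),np.array(sz),a,"deg")
    M=cv2.moments(W.reshape(-1,1,2));print("  centroid",M["m10"]/M["m00"],M["m01"]/M["m00"])
g,m=blob(t,(312,200,335,246),lambda c:(c[...,2]-c[...,0]<5)&(c.sum(2)>130)); rep("top",g,159,"bar")
print(g.min(0),g.max(0))
g,m=blob(t,(178,215,258,265),lambda c:(c[...,2]-c[...,0]<10)); rep("top",g,12,"plate+tower"); print(g.min(0),g.max(0))
g,m=blob(s,(206,206,226,222),lambda c:c.sum(2)<270); rep("scene",g,109,"bore"); print(g.min(0),g.max(0))
g,m=blob(t,(222,234,238,251),lambda c:c.sum(2)<190); rep("top",g,110,"bore top"); print(g.min(0),g.max(0))
# tower face corners via crops
for p in [(187,119),(338,122),(332,265),(183,262)]: print(ray("top",p[0]/5-.4+178,p[1]/5-.4+205,110))
for p in [(252,57),(350,112),(255,185),(162,125)]: print(ray("scene",p[0]/5-.4+165,p[1]/5-.4+190,110))
for p in [(665-400,45),(598-400,160)]: print(ray("scene",p[0]/5-.4+255,p[1]/5-.4+205,155))
E
```

```text
bar px [77 71 67] [77 70 65] [42 40 38] face [110 105  99] plate [102 121 141] bore sc [84 85 96] [ 91  96 105] bar sc [117 113 118]
bar rect [ 499.44 -254.86] [86.06 12.54] 7.593366622924805 deg
  centroid 499.47857905075006 -255.00298606465577
[315.62 206.38] [323.62 240.62]
plate+tower rect [445.44  11.73] [178.81  96.9 ] 87.78430938720703 deg
  centroid 444.5018201750162 -4.7557119074288625
[182.88 222.12] [247.88 259.62]
bore rect [443.83 -30.21] [23.37 29.54] 36.8831672668457 deg
  centroid 443.81873317602816 -29.990102585828804
[209.88 210.88] [220.88 216.62]
bore top rect [437.4  -27.11] [32.12 19.54] 75.52085876464844 deg
  centroid 434.8814455376879 -27.298748634344975
[222.88 240.62] [235.12 249.62]
[481.59   8.74 110.  ]
[481.48 -69.69 110.  ]
[407.7 -68.  110. ]
[407.91   9.04 110.  ]
[483.17   5.15 110.  ]
[479.31 -67.68 110.  ]
[405.25 -64.35 110.  ]
[410.95   5.82 110.  ]
[ 543.99 -250.76  155.  ]
[ 454.01 -266.45  155.  ]
```

carry_out(plan=[{"tx":12,"ty":-30.5,"rz":0.023},{"tx":12,"ty":-30.5,"rz":0.023},{"tx":12,"ty":-30.5,"rz":0.023},{"tx":12,"ty":-30.5,"rz":0.023},{"tx":12,"ty":-30.5,"rz":0.023},{"tx":12,"ty":-30.5,"rz":0.023},{"tx":12,"ty":-30.5,"rz":0.023},{"tx":12,"ty":-30.5,"rz":0.023},{"tx":12,"ty":-30.5,"rz":0.023},{"tx":12,"ty":-30.5,"rz":0.023},{"tx":12,"ty":-30.5,"rz":0.023},{"tx":12,"ty":-30.5,"rz":0.023}])

```text
invalid input at $.plan[0]: expected keys tx, ty, tz, rx, ry, rz
```

carry_out(plan=[{"tx":12,"ty":-30.5,"rz":0.023},{"tx":12,"ty":-30.5,"rz":0.023},{"tx":12,"ty":-30.5,"rz":0.023},{"tx":12,"ty":-30.5,"rz":0.023},{"tx":12,"ty":-30.5,"rz":0.023},{"tx":12,"ty":-30.5,"rz":0.023},{"tx":12,"ty":-30.5,"rz":0.023},{"tx":12,"ty":-30.5,"rz":0.023},{"tx":12,"ty":-30.5,"rz":0.023},{"tx":12,"ty":-30.5,"rz":0.023},{"tx":12,"ty":-30.5,"rz":0.023},{}])

```text
invalid input at $.plan[0]: expected keys tx, ty, tz, rx, ry, rz
```

carry_out(plan=[{"tx":8,"ty":-20,"tz":0,"rx":0,"ry":0,"rz":0.03},{"tx":16,"ty":-40,"tz":0,"rx":0,"ry":0,"rz":0.03},{"tx":16,"ty":-40,"tz":0,"rx":0,"ry":0,"rz":0.03},{"tx":16,"ty":-40,"tz":0,"rx":0,"ry":0,"rz":0.03},{"tx":16,"ty":-40,"tz":0,"rx":0,"ry":0,"rz":0.03},{"tx":16,"ty":-40,"tz":0,"rx":0,"ry":0,"rz":0.03},{"tx":16,"ty":-40,"tz":0,"rx":0,"ry":0,"rz":0.03},{"tx":16,"ty":-40,"tz":0,"rx":0,"ry":0,"rz":0.03},{"tx":16,"ty":-40,"tz":0,"rx":0,"ry":0,"rz":0.03},{"tx":16,"ty":-40,"tz":0,"rx":0,"ry":0,"rz":0.03},{"tx":16,"ty":-40,"tz":0,"rx":0,"ry":0,"rz":0.03},{"tx":16,"ty":-40,"tz":0,"rx":0,"ry":0,"rz":0.03}])

```text
time: 1.3
tool_pos: [397.6, 17.9, 226.7]
tcp_rot: [3.141, -0.0, 3.084]
contact_force: [1.1, 0.6, -0.3]
grip_width: 91.5
finger_force: 0.0
```

carry_out(plan=[{"tx":16,"ty":-40,"tz":0,"rx":0,"ry":0,"rz":0.03},{"tx":16,"ty":-40,"tz":0,"rx":0,"ry":0,"rz":0.03},{"tx":16,"ty":-40,"tz":0,"rx":0,"ry":0,"rz":0.03},{"tx":16,"ty":-40,"tz":0,"rx":0,"ry":0,"rz":0.03},{"tx":16,"ty":-40,"tz":0,"rx":0,"ry":0,"rz":0.03},{"tx":16,"ty":-40,"tz":0,"rx":0,"ry":0,"rz":0.03},{"tx":6,"ty":-20,"tz":0,"rx":0,"ry":0,"rz":0.015},{"tx":0,"ty":0,"tz":0,"rx":0,"ry":0,"rz":0},{"tx":0,"ty":0,"tz":0,"rx":0,"ry":0,"rz":0}])

```text
time: 2.2
tool_pos: [499.0, -239.9, 226.0]
tcp_rot: [3.14, -0.001, -3.007]
contact_force: [0.3, 0.2, 0.3]
grip_width: 91.9
finger_force: 0.0
```

carry_out(plan=[{"tx":0,"ty":-16,"tz":0,"rx":0,"ry":0,"rz":0},{"tx":0,"ty":0,"tz":-20,"rx":0,"ry":0,"rz":0},{"tx":0,"ty":0,"tz":-20,"rx":0,"ry":0,"rz":0},{"tx":0,"ty":0,"tz":-20,"rx":0,"ry":0,"rz":0},{"tx":0,"ty":0,"tz":-20,"rx":0,"ry":0,"rz":0},{"tx":0,"ty":0,"tz":-14,"rx":0,"ry":0,"rz":0},{"tx":0,"ty":0,"tz":0,"rx":0,"ry":0,"rz":0},{"tx":0,"ty":0,"tz":0,"rx":0,"ry":0,"rz":0}])

```text
time: 3.0
tool_pos: [499.6, -256.3, 133.3]
tcp_rot: [-3.141, 0.0, -3.005]
contact_force: [0.5, -0.5, 0.1]
grip_width: 91.9
finger_force: 0.0
```

carry_out(gripper=1, plan=[{"tx":0,"ty":0,"tz":0,"rx":0,"ry":0,"rz":0},{"tx":0,"ty":0,"tz":0,"rx":0,"ry":0,"rz":0},{"tx":0,"ty":0,"tz":0,"rx":0,"ry":0,"rz":0},{"tx":0,"ty":0,"tz":0,"rx":0,"ry":0,"rz":0},{"tx":0,"ty":0,"tz":0,"rx":0,"ry":0,"rz":0},{"tx":0,"ty":0,"tz":0,"rx":0,"ry":0,"rz":0},{"tx":0,"ty":0,"tz":0,"rx":0,"ry":0,"rz":0},{"tx":0,"ty":0,"tz":0,"rx":0,"ry":0,"rz":0},{"tx":0,"ty":0,"tz":0,"rx":0,"ry":0,"rz":0},{"tx":0,"ty":0,"tz":0,"rx":0,"ry":0,"rz":0}])

```text
time: 4.0
tool_pos: [499.5, -256.3, 132.7]
tcp_rot: [3.141, 0.0, -3.005]
contact_force: [0.4, -0.1, -0.9]
grip_width: 16.6
finger_force: 0.0
```

carry_out(plan=[{"tx":0,"ty":0,"tz":0,"rx":0,"ry":0,"rz":0},{"tx":0,"ty":0,"tz":0,"rx":0,"ry":0,"rz":0},{"tx":0,"ty":0,"tz":0,"rx":0,"ry":0,"rz":0},{"tx":0,"ty":0,"tz":0,"rx":0,"ry":0,"rz":0}])

```text
time: 4.4
tool_pos: [499.5, -256.4, 132.7]
tcp_rot: [3.142, -0.0, -3.005]
contact_force: [0.8, -0.1, 0.1]
grip_width: 13.7
finger_force: 30.0
```

carry_out(plan=[{"tx":0,"ty":0,"tz":8,"rx":0,"ry":0,"rz":0},{"tx":0,"ty":0,"tz":12,"rx":0,"ry":0,"rz":0},{"tx":0,"ty":0,"tz":20,"rx":0,"ry":0,"rz":0},{"tx":0,"ty":0,"tz":20,"rx":0,"ry":0,"rz":0},{"tx":0,"ty":0,"tz":20,"rx":0,"ry":0,"rz":0},{"tx":0,"ty":0,"tz":20,"rx":0,"ry":0,"rz":0},{"tx":0,"ty":0,"tz":20,"rx":0,"ry":0,"rz":0},{"tx":0,"ty":0,"tz":20,"rx":0,"ry":0,"rz":0},{"tx":0,"ty":0,"tz":0,"rx":0,"ry":0,"rz":0},{"tx":0,"ty":0,"tz":0,"rx":0,"ry":0,"rz":0}])

```text
time: 5.4
tool_pos: [499.3, -256.2, 272.8]
tcp_rot: [-3.141, 0.0, -3.005]
contact_force: [-0.2, -0.0, -3.5]
grip_width: 13.6
finger_force: 30.0
```

carry_out(plan=[{"tx":-4,"ty":17,"tz":0,"rx":0,"ry":0,"rz":0},{"tx":-8,"ty":35,"tz":0,"rx":0,"ry":0,"rz":-0.02},{"tx":-8,"ty":35,"tz":0,"rx":0,"ry":0,"rz":-0.02},{"tx":-8,"ty":35,"tz":0,"rx":0,"ry":0,"rz":-0.02},{"tx":-8,"ty":35,"tz":0,"rx":0,"ry":0,"rz":-0.02},{"tx":-8,"ty":35,"tz":0,"rx":0,"ry":0,"rz":-0.02},{"tx":-8,"ty":25,"tz":0,"rx":0,"ry":0,"rz":-0.02},{"tx":-3,"ty":10,"tz":0,"rx":0,"ry":0,"rz":0},{"tx":0,"ty":0,"tz":0,"rx":0,"ry":0,"rz":0},{"tx":0,"ty":0,"tz":0,"rx":0,"ry":0,"rz":0}])

```text
time: 6.4
tool_pos: [444.7, -30.0, 272.4]
tcp_rot: [-3.141, -0.0, -3.125]
contact_force: [0.9, 0.2, -3.3]
grip_width: 13.5
finger_force: 30.0
```

Run:
```python
from h import *
np.set_printoptions(suppress=True,precision=2)
for n in("scene","top"):
    im=bot.capture(n)[:,:,::-1].copy(); cv2.imwrite(f"pics/{n}1.png",im)
o=bot.get_obs();T=o["tool_pos"];print(T,o["tcp_rot"],o["moment"])
s=cv2.imread("pics/scene1.png")
for z,l in((-116,"foot"),(19,"bar")): print(l,proj("scene",T+[0,0,z]))
for z in(110,): print("mouth",proj("scene",[444.3,-29.5,z]))
cv2.imwrite("pics/zs1.png",cv2.resize(s[130:250,155:275],None,fx=5,fy=5,interpolation=cv2.INTER_CUBIC))
```

```text
[444.8  -30.36 272.42] [-3.14 -0.   -3.13] [-0.01  0.05 -0.01]
foot [214.72 199.8 ]
bar [211.68 155.77]
mouth [215.28 213.25]
```

View pics/zs1.png

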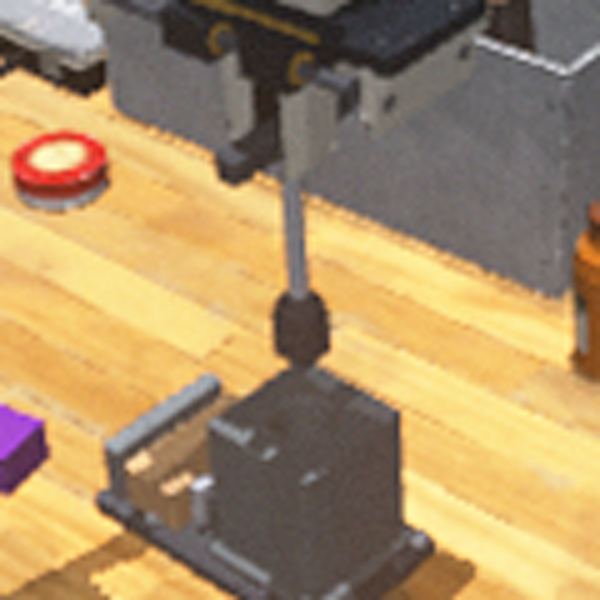

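The held key's foot shows at about (214.8,200.5) px. That matches the predicted (214.7,199.8), and the key hangs straight above the tower. I'll lower it gently.

carry_out(plan=[{"tx":0,"ty":0.5,"tz":-15,"rx":0,"ry":0,"rz":0},{"tx":0,"ty":0,"tz":-15,"rx":0,"ry":0,"rz":0},{"tx":0,"ty":0,"tz":-8,"rx":0,"ry":0,"rz":0},{"tx":0,"ty":0,"tz":-3,"rx":0,"ry":0,"rz":0},{"tx":0,"ty":0,"tz":-3,"rx":0,"ry":0,"rz":0},{"tx":0,"ty":0,"tz":-2,"rx":0,"ry":0,"rz":0},{"tx":0,"ty":0,"tz":-2,"rx":0,"ry":0,"rz":0},{"tx":0,"ty":0,"tz":-2,"rx":0,"ry":0,"rz":0},{"tx":0,"ty":0,"tz":0,"rx":0,"ry":0,"rz":0}])

```text
time: 7.4
tool_pos: [444.4, -28.8, 222.7]
tcp_rot: [3.141, -0.0, -3.125]
contact_force: [-0.1, 0.5, -2.7]
grip_width: 13.8
finger_force: 30.0
```

carry_out(plan=[{"tx":0,"ty":-0.5,"tz":-2,"rx":0,"ry":0,"rz":0},{"tx":0,"ty":0,"tz":-2,"rx":0,"ry":0,"rz":0},{"tx":0,"ty":0,"tz":-2,"rx":0,"ry":0,"rz":0},{"tx":0,"ty":0,"tz":-3,"rx":0,"ry":0,"rz":0},{"tx":0,"ty":0,"tz":-3,"rx":0,"ry":0,"rz":0},{"tx":0,"ty":0,"tz":-3,"rx":0,"ry":0,"rz":0},{"tx":0,"ty":0,"tz":-3,"rx":0,"ry":0,"rz":0},{"tx":0,"ty":0,"tz":-3,"rx":0,"ry":0,"rz":0}])

```text
time: 8.2
tool_pos: [444.5, -29.3, 201.5]
tcp_rot: [3.141, -0.0, -3.125]
contact_force: [-0.2, 0.1, -3.9]
grip_width: 13.7
finger_force: 30.0
```

carry_out(plan=[{"tx":0,"ty":0,"tz":-4,"rx":0,"ry":0,"rz":0},{"tx":0,"ty":0,"tz":-4,"rx":0,"ry":0,"rz":0},{"tx":0,"ty":0,"tz":-4,"rx":0,"ry":0,"rz":0},{"tx":0,"ty":0,"tz":-4,"rx":0,"ry":0,"rz":0},{"tx":0,"ty":0,"tz":-4,"rx":0,"ry":0,"rz":0},{"tx":0,"ty":0,"tz":-4,"rx":0,"ry":0,"rz":0},{"tx":0,"ty":0,"tz":0,"rx":0,"ry":0,"rz":0}])

```text
time: 8.9
tool_pos: [444.2, -29.3, 177.2]
tcp_rot: [3.141, -0.001, -3.125]
contact_force: [0.0, 0.5, -3.1]
grip_width: 13.9
finger_force: 30.0
```

carry_out(plan=[{"tx":0,"ty":0,"tz":-3,"rx":0,"ry":0,"rz":0},{"tx":0,"ty":0,"tz":-3,"rx":0,"ry":0,"rz":0},{"tx":0,"ty":0,"tz":-3,"rx":0,"ry":0,"rz":0},{"tx":0,"ty":0,"tz":-3,"rx":0,"ry":0,"rz":0},{"tx":0,"ty":0,"tz":-1,"rx":0,"ry":0,"rz":0},{"tx":0,"ty":0,"tz":-1,"rx":0,"ry":0,"rz":0},{"tx":0,"ty":0,"tz":0,"rx":0,"ry":0,"rz":0}])

```text
time: 9.6
tool_pos: [444.5, -29.4, 163.7]
tcp_rot: [3.142, -0.0, -3.125]
contact_force: [0.1, -0.3, -2.8]
grip_width: 13.6
finger_force: 30.0
```

carry_out(plan=[{"tx":0,"ty":0,"tz":-1,"rx":0,"ry":0,"rz":0},{"tx":0,"ty":0,"tz":-1,"rx":0,"ry":0,"rz":0},{"tx":0,"ty":0,"tz":-0.5,"rx":0,"ry":0,"rz":0},{"tx":0,"ty":0,"tz":-0.5,"rx":0,"ry":0,"rz":0},{"tx":0,"ty":0,"tz":0,"rx":0,"ry":0,"rz":0}])

```text
time: 10.1
tool_pos: [444.5, -29.3, 160.7]
tcp_rot: [3.141, -0.0, -3.125]
contact_force: [0.5, 0.6, -2.7]
grip_width: 13.6
finger_force: 30.0
```

carry_out(plan=[{"tx":0,"ty":0,"tz":-1,"rx":0,"ry":0,"rz":0},{"tx":0,"ty":0,"tz":-1,"rx":0,"ry":0,"rz":0},{"tx":0,"ty":0,"tz":-0.5,"rx":0,"ry":0,"rz":0},{"tx":0,"ty":0,"tz":0,"rx":0,"ry":0,"rz":0}])

```text
time: 10.5
tool_pos: [444.4, -29.3, 158.1]
tcp_rot: [3.141, -0.0, -3.125]
contact_force: [-0.9, -0.5, -2.9]
grip_width: 13.8
finger_force: 30.0
```

carry_out(plan=[{"tx":0,"ty":0,"tz":-0.5,"rx":0,"ry":0,"rz":0},{"tx":0,"ty":0,"tz":-0.5,"rx":0,"ry":0,"rz":0},{"tx":0,"ty":0,"tz":0,"rx":0,"ry":0,"rz":0}])

```text
time: 10.8
tool_pos: [444.7, -29.4, 157.6]
tcp_rot: [-3.142, 0.001, -3.125]
contact_force: [-1.1, 0.1, 0.0]
grip_width: 13.8
finger_force: 30.0
```

carry_out(plan=[{"tx":0,"ty":0,"tz":-0.5,"rx":0,"ry":0,"rz":0},{"tx":0,"ty":0,"tz":0,"rx":0,"ry":0,"rz":0}])

```text
time: 11.0
tool_pos: [445.0, -29.4, 157.4]
tcp_rot: [-3.141, 0.001, -3.125]
contact_force: [-1.7, 0.6, 5.2]
grip_width: 13.8
finger_force: 30.0
```

carry_out(plan=[{"tx":0,"ty":0,"tz":0,"rx":0,"ry":0,"rz":-0.03},{"tx":0,"ty":0,"tz":0,"rx":0,"ry":0,"rz":-0.03},{"tx":0,"ty":0,"tz":0,"rx":0,"ry":0,"rz":0}])

```text
time: 11.3
tool_pos: [444.9, -29.5, 157.4]
tcp_rot: [-3.141, 0.001, 3.096]
contact_force: [0.3, 0.4, 3.8]
grip_width: 14.0
finger_force: 30.0
```

carry_out(plan=[{"tx":0,"ty":0,"tz":0,"rx":0,"ry":0,"rz":-0.03},{"tx":0,"ty":0,"tz":0,"rx":0,"ry":0,"rz":-0.03},{"tx":0,"ty":0,"tz":0,"rx":0,"ry":0,"rz":0}])

```text
time: 11.6
tool_pos: [444.9, -29.5, 157.3]
tcp_rot: [-3.141, 0.001, 3.036]
contact_force: [-0.5, 0.2, 5.1]
grip_width: 13.8
finger_force: 30.0
```

carry_out(plan=[{"tx":0,"ty":0,"tz":0,"rx":0,"ry":0,"rz":-0.03},{"tx":0,"ty":0,"tz":0,"rx":0,"ry":0,"rz":-0.03},{"tx":0,"ty":0,"tz":0,"rx":0,"ry":0,"rz":0}])

```text
time: 11.9
tool_pos: [444.9, -29.4, 157.3]
tcp_rot: [-3.142, 0.001, 2.976]
contact_force: [-0.4, -1.1, 4.7]
grip_width: 13.9
finger_force: 30.0
```

carry_out(plan=[{"tx":0,"ty":0,"tz":0,"rx":0,"ry":0,"rz":-0.03},{"tx":0,"ty":0,"tz":0,"rx":0,"ry":0,"rz":-0.03},{"tx":0,"ty":0,"tz":0,"rx":0,"ry":0,"rz":0}])

```text
time: 12.2
tool_pos: [444.8, -29.4, 157.2]
tcp_rot: [3.141, 0.001, 2.917]
contact_force: [-1.0, 0.2, 5.9]
grip_width: 14.0
finger_force: 30.0
```

carry_out(plan=[{"tx":0,"ty":0,"tz":0,"rx":0,"ry":0,"rz":-0.03},{"tx":0,"ty":0,"tz":0,"rx":0,"ry":0,"rz":-0.03},{"tx":0,"ty":0,"tz":0,"rx":0,"ry":0,"rz":0}])

```text
time: 12.5
tool_pos: [444.8, -29.4, 157.2]
tcp_rot: [3.141, 0.001, 2.857]
contact_force: [-0.4, 0.6, 4.9]
grip_width: 13.5
finger_force: 30.0
```

carry_out(plan=[{"tx":0,"ty":0,"tz":0,"rx":0,"ry":0,"rz":-0.03},{"tx":0,"ty":0,"tz":0,"rx":0,"ry":0,"rz":-0.03},{"tx":0,"ty":0,"tz":0,"rx":0,"ry":0,"rz":0}])

```text
time: 12.8
tool_pos: [444.7, -29.3, 157.1]
tcp_rot: [3.141, 0.001, 2.797]
contact_force: [-1.1, -0.2, 5.1]
grip_width: 13.9
finger_force: 30.0
```

carry_out(plan=[{"tx":0,"ty":0,"tz":0,"rx":0,"ry":0,"rz":-0.03},{"tx":0,"ty":0,"tz":0,"rx":0,"ry":0,"rz":-0.03},{"tx":0,"ty":0,"tz":0,"rx":0,"ry":0,"rz":0}])

```text
time: 13.1
tool_pos: [444.5, -29.3, 156.9]
tcp_rot: [3.141, 0.0, 2.738]
contact_force: [-1.0, 0.4, 4.6]
grip_width: 14.1
finger_force: 30.0
```

carry_out(plan=[{"tx":0,"ty":0,"tz":0,"rx":0,"ry":0,"rz":-0.03},{"tx":0,"ty":0,"tz":0,"rx":0,"ry":0,"rz":-0.03},{"tx":0,"ty":0,"tz":0,"rx":0,"ry":0,"rz":0}])

```text
time: 13.4
tool_pos: [444.2, -29.0, 156.2]
tcp_rot: [3.141, -0.001, 2.678]
contact_force: [1.0, 0.7, -2.2]
grip_width: 13.7
finger_force: 30.0
```

The force fell back to the bare weight, so the socket has found the square. I'll turn a touch further to centre it and then lower.

carry_out(plan=[{"tx":0,"ty":0,"tz":0,"rx":0,"ry":0,"rz":-0.03},{"tx":0,"ty":0,"tz":-1,"rx":0,"ry":0,"rz":0},{"tx":0,"ty":0,"tz":-1,"rx":0,"ry":0,"rz":0},{"tx":0,"ty":0,"tz":0,"rx":0,"ry":0,"rz":0}])

```text
time: 13.8
tool_pos: [444.3, -29.2, 154.4]
tcp_rot: [3.141, -0.001, 2.649]
contact_force: [0.1, 2.2, -2.8]
grip_width: 13.5
finger_force: 30.0
```

carry_out(plan=[{"tx":0,"ty":0,"tz":-1,"rx":0,"ry":0,"rz":0},{"tx":0,"ty":0,"tz":-1,"rx":0,"ry":0,"rz":0},{"tx":0,"ty":0,"tz":0,"rx":0,"ry":0,"rz":0}])

```text
time: 14.1
tool_pos: [444.4, -29.3, 152.6]
tcp_rot: [3.142, -0.0, 2.648]
contact_force: [-0.3, 3.1, -2.2]
grip_width: 14.1
finger_force: 30.0
```

carry_out(plan=[{"tx":0,"ty":0.4,"tz":-2,"rx":0,"ry":0,"rz":0},{"tx":0,"ty":0,"tz":-2,"rx":0,"ry":0,"rz":0},{"tx":0,"ty":0,"tz":-2,"rx":0,"ry":0,"rz":0},{"tx":0,"ty":0,"tz":0,"rx":0,"ry":0,"rz":0}])

```text
time: 14.5
tool_pos: [444.3, -28.9, 146.4]
tcp_rot: [-3.142, -0.001, 2.648]
contact_force: [0.1, 2.6, -4.3]
grip_width: 13.8
finger_force: 30.0
```

carry_out(plan=[{"tx":0,"ty":0,"tz":-2,"rx":0,"ry":0,"rz":0},{"tx":0,"ty":0,"tz":-2,"rx":0,"ry":0,"rz":0},{"tx":0,"ty":0,"tz":-1,"rx":0,"ry":0,"rz":0},{"tx":0,"ty":0,"tz":0,"rx":0,"ry":0,"rz":0}])

```text
time: 14.9
tool_pos: [444.3, -28.9, 141.5]
tcp_rot: [-3.142, -0.0, 2.648]
contact_force: [-0.0, 2.2, -3.9]
grip_width: 13.8
finger_force: 30.0
```

carry_out(plan=[{"tx":0,"ty":0.3,"tz":-1,"rx":0,"ry":0,"rz":0},{"tx":0,"ty":0,"tz":-0.5,"rx":0,"ry":0,"rz":0},{"tx":0,"ty":0,"tz":-0.5,"rx":0,"ry":0,"rz":0},{"tx":0,"ty":0,"tz":0,"rx":0,"ry":0,"rz":0}])

```text
time: 15.3
tool_pos: [444.5, -28.7, 139.7]
tcp_rot: [3.142, -0.0, 2.648]
contact_force: [-0.8, 2.2, -1.3]
grip_width: 13.9
finger_force: 30.0
```

carry_out(plan=[{"tx":0,"ty":0,"tz":-0.5,"rx":0,"ry":0,"rz":0},{"tx":0,"ty":0,"tz":-0.3,"rx":0,"ry":0,"rz":0},{"tx":0,"ty":0,"tz":0,"rx":0,"ry":0,"rz":0}])

```text
time: 15.6
tool_pos: [444.5, -28.7, 138.9]
tcp_rot: [3.142, -0.0, 2.648]
contact_force: [0.4, 2.2, -3.0]
grip_width: 13.7
finger_force: 30.0
```

carry_out(plan=[{"tx":0,"ty":0,"tz":0,"rx":0,"ry":0,"rz":-0.05},{"tx":0,"ty":0,"tz":0,"rx":0,"ry":0,"rz":-0.05},{"tx":0,"ty":0,"tz":0,"rx":0,"ry":0,"rz":-0.05},{"tx":0,"ty":0,"tz":0,"rx":0,"ry":0,"rz":-0.05},{"tx":0,"ty":0,"tz":0,"rx":0,"ry":0,"rz":-0.05},{"tx":0,"ty":0,"tz":0,"rx":0,"ry":0,"rz":0}])

```text
time: 16.2
tool_pos: [444.6, -28.4, 138.9]
tcp_rot: [3.141, -0.0, 2.397]
contact_force: [0.2, 3.4, -1.2]
grip_width: 13.7
finger_force: 30.0
```

```bash
python3 -c "
from plant import bot;o=bot.get_obs();print(o['moment'],o['tool_pos'],o['tcp_rot'],o['contact_force'])"
```

```text
[ 0.87277804 -0.09988842  0.02079527] [444.56798046 -28.43426011 138.89301852] [ 3.14107812e+00 -1.20052348e-04  2.39734930e+00] [ 0.20866894  3.43954752 -1.19433351]
```

carry_out(plan=[{"tx":0,"ty":0.5,"tz":0,"rx":0,"ry":0,"rz":-0.05},{"tx":0,"ty":0.3,"tz":0,"rx":0,"ry":0,"rz":-0.05},{"tx":0,"ty":0,"tz":0,"rx":0,"ry":0,"rz":-0.05},{"tx":0,"ty":0,"tz":0,"rx":0,"ry":0,"rz":-0.05},{"tx":0,"ty":0,"tz":0,"rx":0,"ry":0,"rz":-0.05}])

```text
time: 16.7
tool_pos: [444.7, -27.8, 138.9]
tcp_rot: [3.141, 0.0, 2.147]
contact_force: [0.2, 3.3, -3.0]
grip_width: 13.7
finger_force: 30.0
```

```bash
python3 -c "
from plant import bot;o=bot.get_obs();print(o['moment'],o['tool_pos'],o['tcp_rot'],o['contact_force'])"
```

```text
[ 0.7408675  -0.21410217  0.15227506] [444.72617952 -27.78239417 138.88391146] [3.14099606e+00 1.84032034e-04 2.14732151e+00] [ 0.24622018  3.32559283 -3.0465939 ]
```

carry_out(plan=[{"tx":0,"ty":0,"tz":0,"rx":0,"ry":0,"rz":-0.05},{"tx":0,"ty":0,"tz":0,"rx":0,"ry":0,"rz":-0.05},{"tx":0,"ty":0,"tz":0,"rx":0,"ry":0,"rz":-0.05},{"tx":0,"ty":0,"tz":0,"rx":0,"ry":0,"rz":-0.05},{"tx":0,"ty":0,"tz":0,"rx":0,"ry":0,"rz":-0.05}])

```text
time: 17.2
tool_pos: [445.0, -27.8, 138.9]
tcp_rot: [3.14, 0.0, 1.897]
contact_force: [2.1, 3.4, -3.6]
grip_width: 13.8
finger_force: 30.0
```

```bash
python3 -c "
from plant import bot;o=bot.get_obs();print(o['moment'],o['tool_pos'],o['tcp_rot'],o['contact_force'])"
```

```text
[ 0.7649147  -0.36137715  0.1366474 ] [444.95537074 -27.77617188 138.93583974] [3.14043043e+00 2.86253860e-04 1.89735745e+00] [ 2.1277221   3.39997048 -3.55418418]
```

carry_out(plan=[{"tx":0,"ty":0,"tz":0,"rx":0,"ry":0,"rz":-0.03},{"tx":0,"ty":0,"tz":0,"rx":0,"ry":0,"rz":-0.03}])

```text
time: 17.4
tool_pos: [445.0, -27.8, 138.9]
tcp_rot: [3.14, 0.0, 1.838]
contact_force: [1.7, 4.2, -3.6]
grip_width: 13.8
finger_force: 30.0
```

```bash
python3 -c "
from plant import bot;o=bot.get_obs();print(o['moment'],o['tool_pos'],o['tcp_rot'],o['contact_force'])"
```

```text
[ 0.83245703 -0.30614924  0.18814345] [445.01313748 -27.75849265 138.93718339] [3.14029215e+00 2.48181626e-04 1.83820808e+00] [ 1.73527145  4.19985609 -3.60316376]
```

carry_out(plan=[{"tx":0,"ty":0,"tz":0,"rx":0,"ry":0,"rz":-0.03},{"tx":0,"ty":0,"tz":0,"rx":0,"ry":0,"rz":-0.02}])

```text
time: 17.6
tool_pos: [445.0, -27.8, 139.0]
tcp_rot: [3.14, 0.0, 1.788]
contact_force: [1.4, 3.1, -4.5]
grip_width: 14.1
finger_force: 30.0
```

```bash
python3 -c "
from plant import bot;o=bot.get_obs();print(o['moment'],o['tcp_rot'],o['contact_force'],o['grip_width'])"
```

```text
[ 0.74150893 -0.48381672  0.24814267] [3.14039502e+00 2.18334391e-04 1.78803044e+00] [ 1.42104982  3.10963062 -4.50616308] 14.134952950936148
```

carry_out(plan=[{"tx":0,"ty":0,"tz":0,"rx":0,"ry":0,"rz":-0.02},{"tx":0,"ty":0,"tz":0,"rx":0,"ry":0,"rz":-0.02}])

```text
time: 17.8
tool_pos: [444.8, -27.9, 139.0]
tcp_rot: [3.141, 0.0, 1.747]
contact_force: [2.4, 3.5, -4.7]
grip_width: 13.8
finger_force: 30.0
```

```bash
python3 -c "
from plant import bot;o=bot.get_obs();print(o['moment'],o['tcp_rot'],o['contact_force'],o['grip_width'])"
```

```text
[ 0.69725023 -0.5750854   0.18589833] [3.14074222e+00 2.45309487e-04 1.74702097e+00] [ 2.42182115  3.46552341 -4.69882288] 13.845270237441886
```

carry_out(plan=[{"tx":0,"ty":0,"tz":0,"rx":0,"ry":0,"rz":-0.02},{"tx":0,"ty":0,"tz":0,"rx":0,"ry":0,"rz":-0.02}])

```text
time: 18.0
tool_pos: [444.6, -28.0, 139.0]
tcp_rot: [3.141, 0.0, 1.707]
contact_force: [1.4, 2.5, -3.9]
grip_width: 13.4
finger_force: 30.3
```

```bash
python3 -c "
from h import *
o=bot.get_obs();print(o['moment'],o['tcp_rot'],o['contact_force'],o['grip_width'])
s=bot.capture('scene')[:,:,::-1];t=bot.capture('top')[:,:,::-1]
z=lambda a:cv2.resize(a,(400,400),interpolation=cv2.INTER_CUBIC)
cv2.imwrite('pics/j.png',np.hstack([z(s[175:255,165:245]),z(t[205:285,178:258])]))"
```

```text
[ 0.47396206 -0.44508706  0.49922859] [3.14133737e+00 4.42350427e-04 1.70704537e+00] [ 1.36905789  2.51550754 -3.8628094 ] 13.385209667148047
```

View pics/j.png

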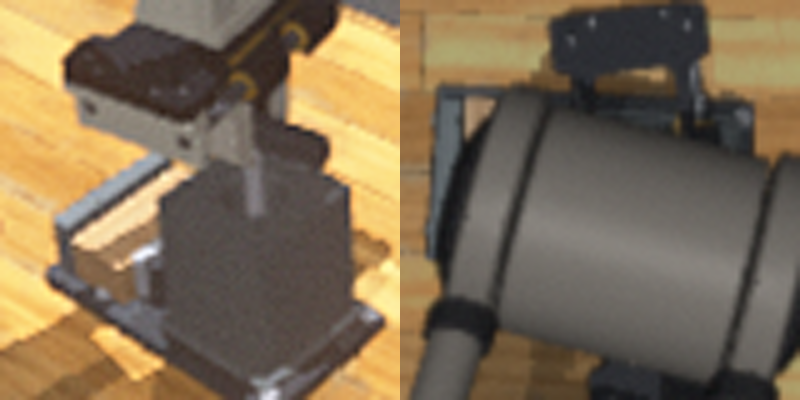

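The jaw pad has reached the block (left crop near (145,265)), and the torque has risen to 0.5 N·m, so the stem is at its stop. I'll ease off slightly, release, and rise.

carry_out(plan=[{"tx":0,"ty":0,"tz":0,"rx":0,"ry":0,"rz":0.02},{"tx":0,"ty":0,"tz":0,"rx":0,"ry":0,"rz":0.01},{"tx":0,"ty":0,"tz":0,"rx":0,"ry":0,"rz":0},{"tx":0,"ty":0,"tz":0,"rx":0,"ry":0,"rz":0},{"tx":0,"ty":0,"tz":0,"rx":0,"ry":0,"rz":0}])

```text
time: 18.6
tool_pos: [444.5, -27.9, 139.0]
tcp_rot: [3.141, 0.0, 1.738]
contact_force: [2.2, 2.0, -4.1]
grip_width: 13.5
finger_force: 30.0
```

carry_out(gripper=0, plan=[{"tx":0,"ty":0,"tz":0,"rx":0,"ry":0,"rz":0},{"tx":0,"ty":0,"tz":0,"rx":0,"ry":0,"rz":0},{"tx":0,"ty":0,"tz":0,"rx":0,"ry":0,"rz":0},{"tx":0,"ty":0,"tz":0,"rx":0,"ry":0,"rz":0},{"tx":0,"ty":0,"tz":0,"rx":0,"ry":0,"rz":0},{"tx":0,"ty":0,"tz":0,"rx":0,"ry":0,"rz":0},{"tx":0,"ty":0,"tz":0,"rx":0,"ry":0,"rz":0},{"tx":0,"ty":0,"tz":0,"rx":0,"ry":0,"rz":0},{"tx":0,"ty":0,"tz":0,"rx":0,"ry":0,"rz":0},{"tx":0,"ty":0,"tz":0,"rx":0,"ry":0,"rz":0}])

```text
time: 19.6
tool_pos: [444.5, -27.8, 138.9]
tcp_rot: [3.142, 0.0, 1.738]
contact_force: [0.3, -0.6, -0.4]
grip_width: 88.6
finger_force: 0.0
```

carry_out(plan=[{"tx":0,"ty":0,"tz":10,"rx":0,"ry":0,"rz":0},{"tx":0,"ty":0,"tz":15,"rx":0,"ry":0,"rz":0},{"tx":0,"ty":0,"tz":25,"rx":0,"ry":0,"rz":0},{"tx":0,"ty":0,"tz":30,"rx":0,"ry":0,"rz":0},{"tx":0,"ty":0,"tz":30,"rx":0,"ry":0,"rz":0},{"tx":0,"ty":30,"tz":0,"rx":0,"ry":0,"rz":0},{"tx":0,"ty":45,"tz":0,"rx":0,"ry":0,"rz":0},{"tx":0,"ty":45,"tz":0,"rx":0,"ry":0,"rz":0},{"tx":0,"ty":45,"tz":0,"rx":0,"ry":0,"rz":0},{"tx":0,"ty":45,"tz":0,"rx":0,"ry":0,"rz":0},{"tx":0,"ty":0,"tz":0,"rx":0,"ry":0,"rz":0},{"tx":0,"ty":0,"tz":0,"rx":0,"ry":0,"rz":0}])

```text
time: 20.8
tool_pos: [444.2, 183.0, 249.4]
tcp_rot: [3.141, 0.0, 1.741]
contact_force: [0.6, -0.5, 1.1]
grip_width: 91.8
finger_force: 0.0
```

```bash
python3 -c "
from h import *
s=bot.capture('scene')[:,:,::-1];t=bot.capture('top')[:,:,::-1]
z=lambda a:cv2.resize(a,(400,400),interpolation=cv2.INTER_CUBIC)
cv2.imwrite('pics/f.png',np.hstack([z(s[175:255,165:245]),z(t[205:285,178:258])]))"
```

```text
(no output)
```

View pics/f.png

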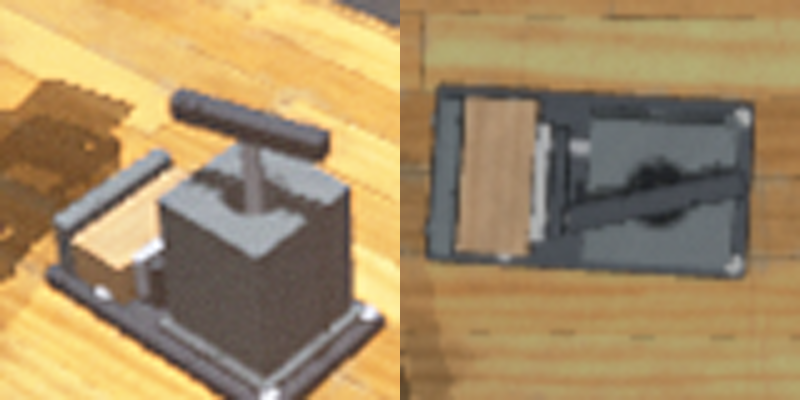

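The key stands upright in the shaft, and the block is pushed against the fence with the jaw pad (top crop near (540,185)) against it. I'm handing the job in.

```bash
python3 -c "
from plant import bot;print(bot.close_job())"
```

```text
the job is handed in; nothing more can be done
None
```

I handed the job in at about 21 s of the 72 s allowed, but the hand-in returned no verdict: the key stands released and home on the stem, turned to the stop, and the last picture shows the jaw pad against the block.

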